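Fit the second lifting handle to a plaster casting mould

TASK

The plaster casting mould has two lifting sockets and only one has its screw-in handle. Take the loose handle out of the wooden block, start its thread squarely in the insert at the bottom of the empty socket by feel, and turn it clockwise until its collar sits down on the plaster all round; then let go. Never force it or let it cross-thread, keep it upright, and leave the pots alone.

Things in the scene. Friction and masses are not known exactly. Their poses are not given: they have to be found in the camera images.
- handle_grip (a point): Loose screw-in lifting handle, bare metal, 0.28 kg, 130 mm tall. This point is on its axis, 110 mm above its lower end, in the flat grip plate: 64 mm wide along own x, 12 thick along y, 44 tall, top 20 mm above this point. Own z is the screw axis, up. Under the plate is a round collar, 52 mm across, 6 thick, its underside 30 mm below this point. Below that the shank is 80 mm long.
- handle_nose (a point): Centre of the flat lower end of the handle, 110 mm below handle_grip. The shank is 17 mm across; its lowest 6 mm are a plain nose with a blunt flat end, its edge just broken; above it 17 mm carry a right-hand two-start round thread, 23 mm over the crests, 14 mm a turn. In the thread, a sideways push at the grip plate is felt about six times as hard.
- well (a point): Centre of the mouth of the empty socket, in the mould's flat top, 105 mm above the table. The socket is a grey-lined round hole, 36 mm across, straight down 62 mm. Axes as mould. The handle is home when its collar lies on the plaster, its lower end 80 mm below this point.
- socket_floor (a point): Centre of the socket's floor, 62 mm below well. There, filling the bottom, is the steel insert's flat flange with a 24.5 mm hole that holds the thread (19.5 mm free between ridges that begin flush with the flange). Cast in by hand: fixed, upright, but its axis is 4 to 5.5 mm off this point in any direction, its thread starts at any angle; neither is measured.
- mould: White plaster, fixed: 146 x 238 (own y) x 105 mm; origin under its centre. Empty socket 75 mm towards own -y; a like handle fixed in the other, 75 mm towards +y, top 50 mm above the plaster; a plain pouring hole between, 40 mm across. Stood in the insert the handle rests 4 to 11 mm short of home: 0.3 to 0.8 turn clockwise from above. Over 40 N on the mould before the collar is down is forcing.
- block: Beech block that stays put, 76 x 76 mm, 90 mm tall, origin under its centre. The handle stands in a hole 26 mm across in the middle of its top, its collar resting on the block's top, and comes out straight up.
- bowl: Brown clay bowl, 100 mm across, 58 mm tall; origin under its centre. Leave alone.
- pot: Brown clay pot, 90 mm across, 66 mm tall; origin under its centre. Leave alone.
- tumbler: Brown clay tumbler, 72 mm across, 85 mm tall; origin under its centre. Leave alone.
Things that resemble listed ones, but are neither listed nor needed, are in the scene too. What is shaped like the part that bears handle_grip but pink or purple is not meant.

How it is judged:
By the outcome, as a careful person would: the job done as asked, in the order asked, and still so for the second after the job is handed in, with the robot touching nothing.
It also fails if it takes over 72 s, if anything falls off the work surface, if the arm or the gripper's body presses on something with over 40 N, if the wrist force passes 120 N, or if a joint passes its speed limit or range.

ROBOT

A 7-joint arm with a two-finger parallel gripper is mounted at the origin on the work surface. World frame = base frame: x ahead of the robot, y to its left, z up, the work surface at z = 0. Lengths are in m, angles in rad, forces in N, time in s.
With the tool pointing down it reaches from about 0.35 to 0.9 m from the base axis. Payload 8.1 kg.
Tool frame: the origin (TCP) lies at the centre of the arm's flange, where the gripper is bolted on; the fingertips stand 178 mm ahead of it and the grasp point (between the pads) lies 159 mm ahead of it; z points along the fingers, y is the line along which they close (so a half turn about z gives the same grasp; the last joint's range is limited). The gripper opens to 92 mm and grips with 3 to 60 N. Pads are 19 mm wide; open, the fingers measure 130 mm over their backs; the gripper's body (75 mm by 190 mm) begins 47 mm behind the grasp point.
Start: joints at [1.244, 0.434, 0.025, 1.573, -0.012, 1.134, -0.075], TCP at [0.139, -0.609, 0.405] pointing down, gripper open.
Joint ranges: [-2.62, 2.62], [-0.44, 2.09], [-1.27, 1.32], [0.08, 2.57], [-1.32, 4.46], [0.12, 2], [-2.74, 2.74]. Speed limits (rad/s): [2.22, 2.22, 3.01, 3.01, 3.14, 3.14, 3.14].

INTERFACE

Orientations are given as a rotation vector (axis times angle).
In Python, from cell import arm gives the robot as it stands. The module is installed in compiled form; this text tells all that it offers.
- The arm moves only by the shell command python3 -m inch 'ROWS' [FORCE]. ROWS is text: rows parted by semicolons, each of 5 numbers parted by spaces: the shift along the tool's x, y, z in m, then the turn about the tool's z in rad, then the finger opening in m, from 0 to 0.0918. In form: x y z roll fingers; .... A call has 1 to 5 rows; each row is the pose to reach, as a shift and turn from the pose commanded when the call began, along the tool's axes at that moment; what a row does not reach only later rows make up. A row lasts 1/10 s, in which the tool goes at most 50 mm and 8.59 degrees, less where a joint would pass 70% of its speed; a pose out of reach is approached as far as the arm can. A call with a gripper value outside its range is refused whole. The fingers move at their own pace and stop on an object; FORCE is the grip in N (left out, the last holds). Time passes only in rows, so rows that repeat a pose let the fingers close. It gives the time, the measured TCP pose, the force, the opening and the grip force at its end, in the units of the state.
- arm.observe(): the state, without advancing time (a new reading comes with each control period).
- arm.get_image(name): name is "scene" or "top"; returns the picture (480x640x3 uint8, red, green, blue); there is no depth.
- arm.get_calibration(name): a dict with "intrinsics" (3x3 intrinsics, pixels), "pose" (4x4, takes a point from camera to world coordinates). Camera axes: x right, y up, looking along -z (the intrinsics and any distortion apply to the point x, -y, -z); pixel columns grow to the right and rows downward; lengths in m; the calibration is good to about 2 mm. A picture is of the moment at which its call begins. get_calibration takes no time and is no camera call.
- arm.sign_off(): hands the job in; it is judged then, once.
Trained networks look in the newest picture that a camera, given by its name, has taken for a name from the list of things; names that differ only in an ending like _2 or _b are one class to them, and where a whole thing is asked for, a point or a joint stands for the part that bears it (a point fixed in the world has none). Each returns a list of dicts, best first, with "conf" (0 to 1); they miss things now and then, are a little off and sometimes report something else, mostly with a low value. They report only what shows in the picture. A call takes as long as a camera call. They do not tell look-alikes from the thing itself.
- arm.look_for(camera, query): "point" ([row, column] in pixels, amid what is visible of it).
- arm.silhouettes(camera, query): "region" (480x640 bool, what is visible of it) and "point" ([row, column] in pixels, amid what is visible of it).
- arm.place_of(camera, query): "point" ([row, column] in pixels: a listed point, or the origin of a listed thing).
The state is a dict: "clock": time; "joints": joint angles; "dq": joint speeds; "joint_efforts": joint torques, N m; "position": TCP position; "ee_rot": TCP orientation; "force": force on the tool from outside, world axes, zero at the start; "ft_torque": the same for the moment, N m; "width": opening from 0.0 (shut) to 1.0 (fully open); "gripper_force": force on a finger pad.
Only numpy, scipy, OpenCV 4.12 (cv2) and the standard library are available. Lean on these libraries where they do the work, as an engineer would, in place of code of your own. Each camera call takes 0.05 s, during which the arm holds its last target. There are 200 camera calls.

## Working session

There is one attempt and no reset: what is moved stays moved. The work goes in short steps, Python scripts to look and compute and a shell command to move; the robot and the scene stay as the last step left them, time stands still between calls to the robot, and variables do not carry over. Pictures are saved under pics/ and viewed, at most 10 in all, crops included, and the job is handed in when it is done.

```bash
mkdir -p pics; python3 - <<'E'
from cell import arm
import cv2,numpy as np
np.set_printoptions(precision=4,suppress=True)
for c in("scene","top"):
    im=arm.get_image(c); cv2.imwrite(f"pics/{c}0.png",im[:,:,::-1])
    k=arm.get_calibration(c); print(c,k["intrinsics"].tolist(),k["pose"].round(4).tolist(),[x for x in k if x not in("intrinsics","pose")])
    for q in("handle_grip","handle_nose","well","socket_floor","mould","block"):
        print(q,[(np.round(d["point"],1).tolist(),round(d["conf"],2)) for d in arm.place_of(c,q)][:4])
print(arm.observe())
E
```

```text
scene [[588.434425165095, 0.0, 316.9761263625914], [0.0, 588.434425165095, 250.38004439698582], [0.0, 0.0, 1.0]] [[-0.2659, -0.5452, 0.795, 1.3197], [0.9639, -0.1586, 0.2137, 0.2162], [0.0096, 0.8232, 0.5677, 0.6155], [0.0, 0.0, 0.0, 1.0]] []
handle_grip [([243.2, 484.9], 0.7), ([205.1, 444.2], 0.69), ([280.8, 451.2], 0.65)]
handle_nose [([256.3, 440.4], 0.89), ([337.1, 443.7], 0.65), ([298.2, 472.1], 0.59)]
well [([207.2, 179.7], 0.85)]
socket_floor [([365.9, 286.7], 0.29)]
mould [([269.2, 223.7], 0.64)]
block [([290.3, 398.2], 0.57)]
top [[460.37843412395137, 0.0, 321.6349134063707], [0.0, 460.37843412395137, 241.27123810119315], [0.0, 0.0, 1.0]] [[-0.0043, 0.9974, -0.072, 0.5187], [-1.0, -0.0038, 0.0077, 0.0165], [0.0074, 0.072, 0.9974, 0.984], [0.0, 0.0, 0.0, 1.0]] []
handle_grip [([220.1, 203.9], 0.87), ([272.8, 254.8], 0.76), ([333.2, 219.8], 0.6), ([271.8, 186.0], 0.55)]
handle_nose [([223.9, 216.9], 0.74), ([324.5, 227.5], 0.72), ([275.7, 198.7], 0.64), ([258.8, 400.9], 0.41)]
well [([253.8, 444.5], 0.9)]
socket_floor [([255.7, 438.4], 0.82)]
mould [([257.5, 398.9], 0.9)]
block [([268.5, 259.0], 0.77)]
{'clock': 0.7, 'joints': array([ 1.2444,  0.4345,  0.025 ,  1.5732, -0.0116,  1.134 , -0.0751]), 'dq': array([-0.0005, -0.0004,  0.0002,  0.0002,  0.0002, -0.    ,  0.0011]), 'joint_efforts': array([  0.0005, -66.7508,   0.984 , -31.4764,  -0.0606,   0.0325,
         0.0001]), 'position': array([ 0.1387, -0.6094,  0.4048]), 'ee_rot': array([3.1219, 0.3506, 0.    ]), 'force': array([ 0.1575, -0.2484,  0.1947]), 'ft_torque': array([-0.007 ,  0.0003, -0.0046]), 'gripper_force': 0.0, 'width': 0.9981430782308186}
```

View pics/scene0.png

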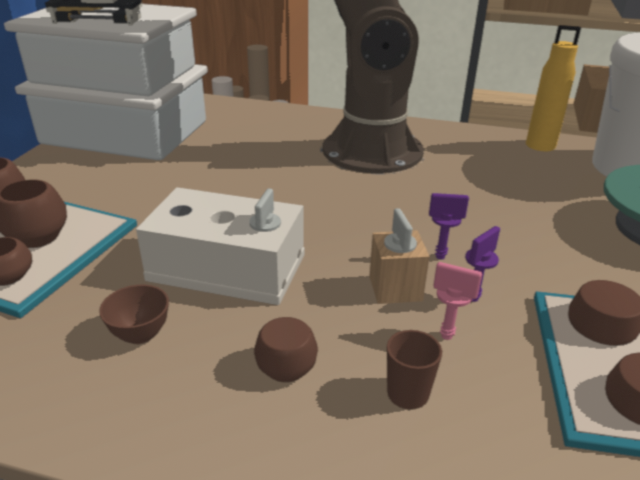

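View pics/top0.png

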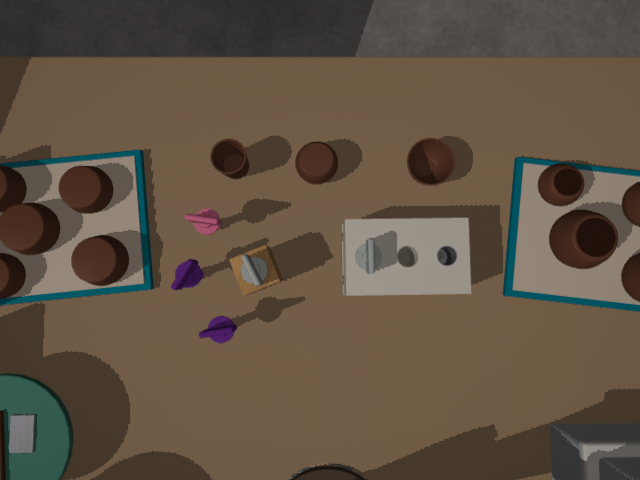

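The scene picture shows the mould, with the empty socket at about (210,180), the plain pouring hole at (216,222) and the fixed handle at (215,265). The block with its handle is at (232,402). In the top picture the block handle is at (268,254) and the empty socket at (256,447).

Handle candidates in the top picture:
- Grey in the block, (268,254).
- Grey fixed in the mould, (256,368).
- Pink, (221,206).
- Purple, (274,187) and (328,220).

The bare-metal one standing in the wooden block fits the description. I'll confirm it in a crop.

```bash
cat > h.py <<'E'
from cell import arm
import cv2,numpy as np
from scipy.spatial.transform import Rotation as R
np.set_printoptions(precision=4,suppress=True)
def ray(c,rc):
    k=arm.get_calibration(c);K=k["intrinsics"];P=k["pose"]
    d=np.array([(rc[1]-K[0,2])/K[0,0],-(rc[0]-K[1,2])/K[1,1],-1]);return P[:3,3],P[:3,:3]@d
def at(c,rc,z):
    o,d=ray(c,rc);return o+d*(z-o[2])/d[2]
def proj(c,p):
    k=arm.get_calibration(c);K=k["intrinsics"];P=k["pose"]
    q=P[:3,:3].T@(np.array(p)-P[:3,3]);return np.array([K[1,2]-K[1,1]*q[1]/q[2]*-1*-1 if 0 else K[1,2]+K[1,1]*(-q[1])/(-q[2]),K[0,2]+K[0,0]*q[0]/(-q[2])])
E
python3 - <<'E'
from h import *
t=cv2.imread("pics/top0.png");s=cv2.imread("pics/scene0.png")
a=cv2.resize(t[235:305,220:290],(400,400),interpolation=2);b=cv2.resize(s[200:310,350:440],(400,400),interpolation=2)
c=cv2.resize(t[205:305,335:480],(400,276),interpolation=2);d=cv2.resize(s[180:250,140:240],(400,276),interpolation=2)
cv2.imwrite("pics/crop.png",cv2.resize(np.vstack([np.hstack([a,b]),np.hstack([c,d])])[:, :],(700,592)))
print("block handle grip",at("top",(272.8,254.8),.12),at("scene",(232,402),.12))
print("well",at("top",(253.8,444.5),.105),at("scene",(207.2,179.7),.105))
# gray plate segmentation top
for q in("handle_grip","mould","well","block"):
  for c in("top","scene"):
    for r in arm.silhouettes(c,q):
        m=r["region"].astype(np.uint8); 
        if m.sum()<20: continue
        cs=max(cv2.findContours(m,0,1)[0],key=cv2.contourArea); rr=cv2.minAreaRect(cs)
        print(q,c,round(r["conf"],2),m.sum(),np.round(r["point"]),np.round(rr[0],1),np.round(rr[1],1),round(rr[2],1))
E
```

```text
block handle grip [0.5225 0.1351 0.12  ] [0.5402 0.1435 0.12  ]
well [ 0.5573 -0.2254  0.105 ] [ 0.5452 -0.2348  0.105 ]
handle_grip top 0.95 601 [223. 205.] [203.3 221.8] [24.3 34.6] 74.5
handle_grip top 0.7 651 [272. 255.] [254.  269.5] [31. 26.] 90.0
handle_grip top 0.63 660 [336. 220.] [218.5 331.3] [26.3 32.2] 42.7
handle_grip top 0.59 665 [274. 187.] [184.6 276.1] [25.8 34.7] 56.3
handle_grip scene 0.89 1147 [253. 481.] [480.7 263.3] [32.6 76.3] 3.6
handle_grip scene 0.76 2063 [292. 445.] [452.7 302.4] [46.5 75.1] 9.5
handle_grip scene 0.66 931 [237. 399.] [402.9 232.5] [32.3 42.7] 18.4
handle_grip scene 0.56 1463 [214. 441.] [444.8 226. ] [38.3 67.2] 8.1
mould top 0.62 9715 [258. 406.] [405.6 256.8] [ 77.1 128.8] 89.2
mould scene 0.91 15264 [245. 219.] [220.2 237.5] [169.2 113.2] 9.8
well top 0.77 9856 [256. 406.] [405.5 256. ] [ 77.1 130.4] 89.2
well scene 0.79 15174 [244. 222.] [220.3 237.4] [169.3 112.5] 10.0
well scene 0.21 3324 [348. 284.] [285. 349.] [66. 62.] 90.0
block top 0.72 1013 [266. 268.] [255.6 269.8] [40. 43.] 69.1
block scene 0.55 3356 [272. 399.] [399. 267.] [73.2 60.6] 88.4
```

View pics/crop.png

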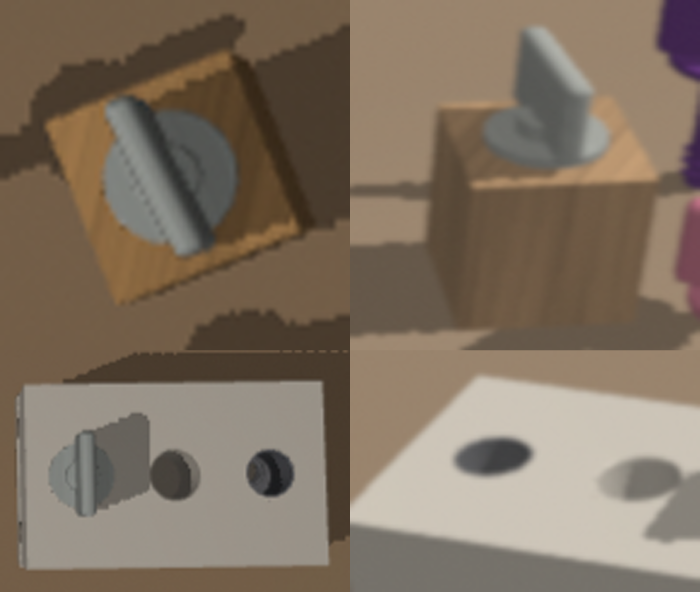

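The crop confirms a bare-metal handle seated in the beech block, and an empty grey-lined socket at top (256,447). Next I refine the positions.

```bash
python3 - <<'E'
from h import *
print("collar",at("top",(270,254.4),.096),"platetop",at("top",(270,252.2),.14),"scene platetop",at("scene",(220.4,403),.14))
print("well",at("top",(255.9,446.9),.105),at("scene",(210.5,180.8),.105))
def tri(a,b):
    A=[];B=[]
    M=np.zeros((3,3));v=np.zeros(3)
    for c,p in(("top",a),("scene",b)):
        o,d=ray(c,p);d/=np.linalg.norm(d);Q=np.eye(3)-np.outer(d,d);M+=Q;v+=Q@o
    return np.linalg.solve(M,v)
print(tri((270,252.2),(220.4,403)),tri((255.9,446.9),(210.5,180.8)))
# mould edges in top: white mask
t=cv2.imread("pics/top0.png");g=cv2.cvtColor(t,6)
hsv=cv2.cvtColor(t,cv2.COLOR_BGR2HSV)
m=((hsv[...,1]<60)&(hsv[...,2]>110)).astype(np.uint8);m[:, :335]=0;m[:,490:]=0;m[:205]=0;m[310:]=0
rr=cv2.minAreaRect(max(cv2.findContours(m,0,1)[0],key=cv2.contourArea));print(rr)
bp=np.array([at("top",(p[1],p[0]),.105) for p in cv2.boxPoints(rr)]);print(bp,bp.mean(0))
x=g[240:272,430:462];print(x[4:28:1,4:30])
p=arm.observe();print(R.from_rotvec(p["ee_rot"]).as_matrix())
E
```

```text
collar [0.528  0.1392 0.096 ] platetop [0.5275 0.1371 0.14  ] scene platetop [0.5383 0.1429 0.14  ]
well [ 0.5532 -0.23    0.105 ] [ 0.5547 -0.2281  0.105 ]
[0.5273 0.14   0.1328] [ 0.5531 -0.2297  0.1039]
((405.5851745605469, 256.1307678222656), (76.5759506225586, 128.43206787109375), 89.20427703857422)
[[ 0.6255 -0.0274  0.105 ]
 [ 0.6281 -0.2749  0.105 ]
 [ 0.4814 -0.2729  0.105 ]
 [ 0.4792 -0.0284  0.105 ]] [ 0.5536 -0.1509  0.105 ]
[[148 148 148 148 147 147 148 147 148 147 148 147 148 147 148 148 148 148
  147 147 147 147 147 147 147 146]
 [148 148 147 147 147 148 147 148 147 141 140 138 137 137 136 141 142 146
  147 147 148 147 148 147 148 147]
 [148 148 148 148 148 148 148 141 136 102  97  86  79  84  80 111 116 135
  146 147 147 147 147 147 148 147]
 [148 149 149 148 147 147 141 104  74  56  44  45  47  50  57  59  70  94
  133 142 147 147 147 148 147 147]
 [149 148 148 148 148 141 108  65  41  35  35  34  34  45  53  55  55  63
   83 112 136 146 147 147 147 147]
 [149 148 148 148 145 109  77  65  54  40  33  33  33  32  49  56  55  55
   51  71  94 141 147 148 147 147]
 [149
[... 1339 characters left out ...]
4  77  73  52  32  28  28  28  29  39
   44  65 115 144 147 147 147 148]
 [148 148 149 148 148 148 130  89  77  74  53  32  29  29  27  27  32  48
   69 106 143 147 147 147 147 147]
 [148 148 149 148 148 148 149 130 101  85  57  40  40  40  40  44  68  96
  119 144 147 147 148 148 147 147]
 [149 148 148 148 149 148 148 148 148 140 116  94  92  92  92  99 119 144
  147 148 148 148 147 147 147 147]
 [149 148 149 148 148 148 148 148 148 148 148 148 144 147 147 147 147 147
  147 147 147 147 148 147 147 147]
 [148 148 148 149 148 148 148 149 149 148 148 148 135 145 148 148 147 148
  148 148 147 147 147 147 147 147]]
[[ 0.9751  0.2219  0.    ]
 [ 0.2219 -0.9751 -0.    ]
 [-0.      0.     -1.    ]]
```

```bash
python3 - <<'E'
from h import *
t=cv2.imread("pics/top0.png");g=cv2.cvtColor(t,6)
m=(g[235:280,425:470]<112).astype(np.uint8)
n,l,st,ce=cv2.connectedComponentsWithStats(m);i=1+st[1:,4].argmax();print(st[i],ce[i])
wc=at("top",(235+ce[i][1],425+ce[i][0]),.105);print("well",wc)
S=22;x0,y0=432,240
im=cv2.resize(g[240:272,432:464],None,fx=S,fy=S,interpolation=cv2.INTER_CUBIC)
im=np.clip((im.astype(float)-20)*3,0,255).astype(np.uint8);im=cv2.cvtColor(im,8)
def circ(c,r,z,col):
    P=[proj("top",[c[0]+r*np.cos(a),c[1]+r*np.sin(a),z]) for a in np.linspace(0,6.28,60)]
    cv2.polylines(im,[np.array([[(p[1]-x0+.5)*S,(p[0]-y0+.5)*S] for p in P]).astype(int)],1,col,1)
circ(wc,.018,.105,(0,255,0));circ(wc,.018,.043,(0,255,255))
circ(wc,.01225,.043,(255,0,255))
cv2.imwrite("pics/w.png",im[:600])
E
```

```text
[ 12  11  20  20 312] [21.5096 20.3622]
well [ 0.5543 -0.2292  0.105 ]
```

View pics/w.png

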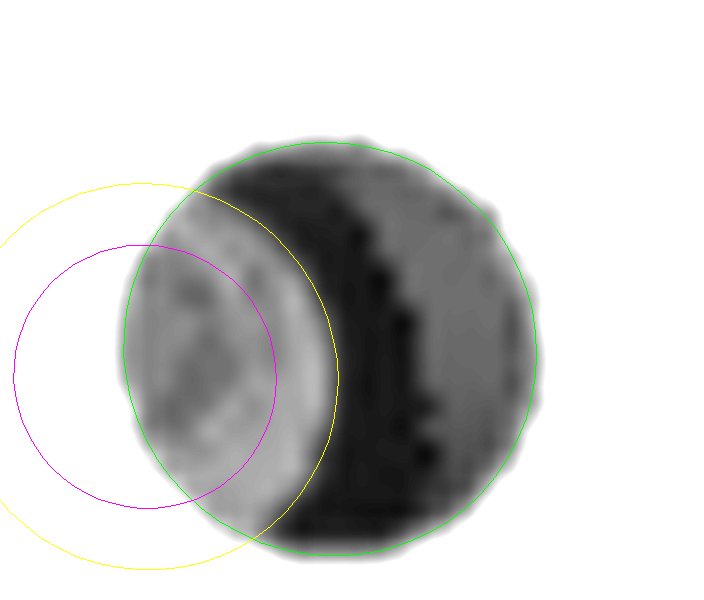

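The insert hole shows as displaced about 5 mm towards image-up (+x) on the socket floor. I'll try there first. Now the transit, with one row set to check joint 7's sign.

```bash
python3 -m inch '0.03 -0.036 0 -0.14 0.05; 0.06 -0.072 0 -0.28 0.05; 0.09 -0.108 0 -0.42 0.05; 0.12 -0.144 0 -0.56 0.05; 0.15 -0.18 0 -0.7 0.05'; python3 -c "
from h import *
s=arm.observe();print(s['joints'],s['position'],R.from_rotvec(s['ee_rot']).as_matrix()[:2,0])"
```

```text
clock: 1.6
position: [0.2456, -0.3989, 0.4049]
ee_rot: [2.808, 1.408, -0.0]
force: [1.3, -0.5, -0.2]
width: 0.614
gripper_force: 0.0
[ 1.0871  0.1942 -0.2132  1.925   0.0481  1.0265  0.2115] [ 0.2456 -0.3989  0.4049] [0.5983 0.8013]
```

```bash
python3 -m inch '0.047 -0.0075 0 -0.145 0.05; 0.094 -0.015 0 -0.29 0.05; 0.141 -0.0225 0 -0.435 0.05; 0.188 -0.03 0 -0.58 0.05; 0.235 -0.0375 0 -0.725 0.05' | head -2
python3 -m inch '0.038 0.0243 0 -0.145 0.05; 0.076 0.0486 0 -0.29 0.05; 0.114 0.073 0 -0.435 0.05; 0.152 0.097 0 -0.58 0.05; 0.19 0.1215 0 -0.725 0.05' | head -2
python3 -m inch '0.01 0.034 0 -0.145 0.05; 0.02 0.068 0 -0.29 0.05; 0.03 0.1 0 -0.435 0.05; 0.04 0.137 0 -0.58 0.05; 0.04 0.137 0 -0.725 0.05'
python3 -m inch '0 0 0 -0.145 0.05; 0 0 0 -0.29 0.05; 0 0 0 -0.435 0.05; 0 0 0 -0.497 0.05; 0 0 0 -0.497 0.05'
python3 - <<'E'
from h import *
s=arm.observe();M=R.from_rotvec(s['ee_rot']).as_matrix();print(s['joints'],M)
print("shift",M.T@(np.array([.5277,.1385,.282])-s['position']), "angle",np.degrees(np.arctan2(M[1,0],M[0,0])))
im=arm.get_image("top");cv2.imwrite("pics/t2.png",cv2.resize(im[210:310,190:310,::-1],(600,500)))
im=arm.get_image("scene");cv2.imwrite("pics/s2.png",cv2.resize(im[100:300,320:520,::-1],(600,600)))
E
```

```text
clock: 2.1
position: [0.3572, -0.1887, 0.4052]
clock: 2.6
position: [0.4636, 0.01, 0.4051]
clock: 3.1
position: [0.5304, 0.1394, 0.4051]
ee_rot: [0.05, 3.14, 0.006]
force: [0.1, 0.8, 1.0]
width: 0.544
gripper_force: 0.0
clock: 3.6
position: [0.5296, 0.1344, 0.4046]
ee_rot: [0.708, -3.061, -0.0]
force: [-0.8, -0.9, 0.1]
width: 0.548
gripper_force: 0.0
[ 0.363   0.4958 -1.0117  1.7094  0.4491  1.1903  1.2586] [[-0.8985 -0.439  -0.0003]
 [-0.439   0.8985  0.0001]
 [ 0.0002  0.0002 -1.    ]]
shift [-0.0001  0.0045  0.1226] angle -153.96088870279465
```

```bash
python3 -m inch '0 0.0045 0.045 0 0.05; 0 0.0045 0.09 0 0.05; 0 0.0045 0.11 0 0.05; 0 0.0045 0.1225 0 0.05; 0 0.0045 0.1225 0 0.05'
python3 -m inch '0 0 0 0 0.03; 0 0 0 0 0.02; 0 0 0 0 0.015; 0 0 0 0 0.006; 0 0 0 0 0.006' 8
python3 -m inch '0 0 0 0 0; 0 0 0 0 0; 0 0 0 0 0' 8
python3 - <<'E'
from h import *
s=arm.observe();M=R.from_rotvec(s['ee_rot']).as_matrix();print(s['position'],"F tool",M.T@s['force'],M.T@s['ft_torque'],s['width']*.0918)
im=arm.get_image("scene");cv2.imwrite("pics/s2.png",cv2.resize(im[130:310,330:510,::-1],(600,600)))
E
```

```text
clock: 4.2
position: [0.5273, 0.1386, 0.2812]
ee_rot: [0.706, -3.059, 0.0]
force: [0.0, 0.3, -0.8]
width: 0.544
gripper_force: 0.0
clock: 4.7
position: [0.5276, 0.1389, 0.2827]
ee_rot: [-0.707, 3.06, 0.0]
force: [-0.8, 2.0, 0.4]
width: 0.158
gripper_force: 0.4
clock: 5.0
position: [0.5275, 0.1392, 0.2826]
ee_rot: [-0.708, 3.06, 0.001]
force: [-1.3, 2.3, 5.9]
width: 0.134
gripper_force: 8.0
[0.5275 0.1392 0.2826] F tool [ 0.0987  2.6385 -5.872 ] [-0.8009  0.0297  0.042 ] 0.012288292729781857
```

View pics/s2.png

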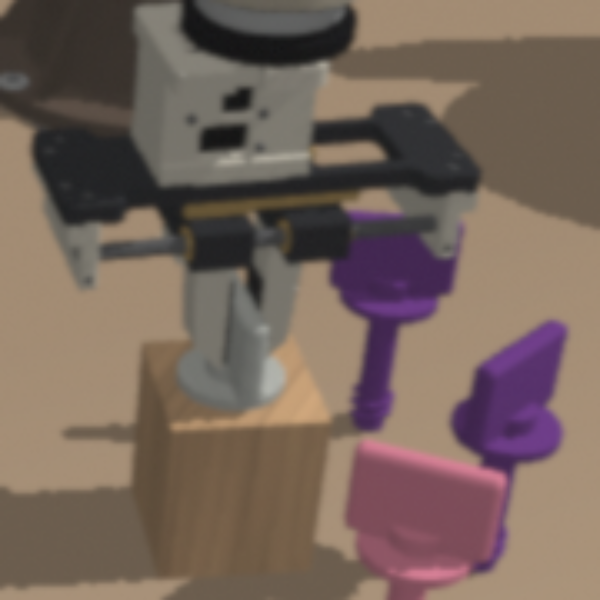

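```bash
python3 -m inch '0 0 0 0 0; 0 0 0 0 0; 0 0 -0.002 0 0; 0 0 -0.006 0 0; 0 0 -0.012 0 0' 35
python3 -m inch '0 0 -0.02 0 0; 0 0 -0.045 0 0; 0 0 -0.075 0 0; 0 0 -0.11 0 0; 0 0 -0.158 0 0'
python3 -m inch '0 0 0 0 0;0 0 0 0 0'
python3 - <<'E'
from h import *
s=arm.observe();M=R.from_rotvec(s['ee_rot']).as_matrix();print(s['joints'],s['position'],"F tool",M.T@s['force'],M.T@s['ft_torque'],s['width']*.0918)
print("shift",M.T@(np.array([.5543,-.2292,.3])-s['position']))
im=np.hstack([cv2.resize(arm.get_image("scene")[60:310,330:510,::-1],(400,556)),cv2.resize(arm.get_image("top")[180:330,180:288,::-1],(400,556))]);cv2.imwrite("pics/s3.png",im)
E
```

```text
clock: 5.55
position: [0.5273, 0.1389, 0.2939]
ee_rot: [0.708, -3.06, -0.001]
force: [0.5, 4.8, -5.7]
width: 0.13
gripper_force: 35.0
clock: 6.05
position: [0.527, 0.1373, 0.4524]
ee_rot: [0.705, -3.058, 0.003]
force: [1.9, 0.1, -3.0]
width: 0.128
gripper_force: 35.0
clock: 6.25
position: [0.5276, 0.1382, 0.4532]
ee_rot: [-0.705, 3.06, -0.003]
force: [-0.6, -0.2, -2.5]
width: 0.126
gripper_force: 35.0
[ 0.3752  0.4528 -1.0359  1.6398  0.4058  1.2817  1.2894] [0.5276 0.1382 0.4532] F tool [0.6388 0.0673 2.5373] [-0.0365 -0.1594 -0.0033] 0.011589718617699734
shift [ 0.137  -0.3418  0.1537]
```

View pics/s3.png

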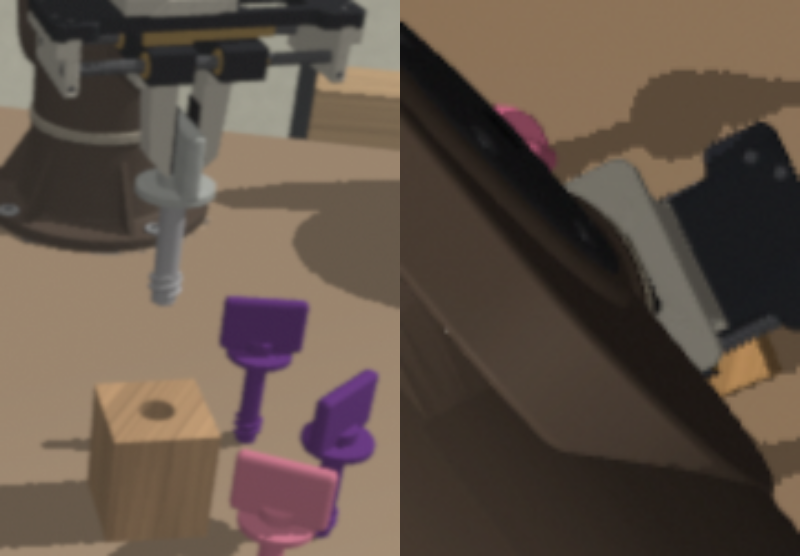

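The handle is out of the block and hanging in the gripper. Its nose is at scene (195,403). Now to the socket.

```bash
python3 -m inch '0.017 -0.043 0 0 0; 0.034 -0.086 0 0 0; 0.051 -0.128 0 0 0; 0.068 -0.171 0 0 0; 0.085 -0.213 0 0 0' |head -2
python3 -m inch '0.017 -0.043 0 0 0; 0.034 -0.086 0 0 0; 0.045 -0.113 0 0 0; 0.052 -0.129 0 0 0; 0.052 -0.129 0.02 0 0' |head -2
python3 -m inch '0 0 0.04 0 0; 0 0 0.08 0 0; 0 0 0.08 0 0; 0 0 0.08 0 0'
python3 - <<'E'
from h import *
print("old nose/collar pred",proj("scene",[.5276,.1382,.1806]),proj("scene",[.5276,.1382,.2636]),"seen (194.9,402.9) (144.2,408.8)")
s=arm.observe();M=R.from_rotvec(s['ee_rot']).as_matrix();p=s['position'];print(s['joints'],p,"F tool",M.T@s['force'],M.T@s['ft_torque'],s['width']*.0918)
print("shift",M.T@(np.array([.5543,-.2292,.3])-p),M)
gz=p[2]-.1626
for n,z in(("nose",gz-.11),("collar",gz-.027)):
    print(n,p[:2],z,proj("scene",[*p[:2],z]),proj("top",[*p[:2],z]))
sc=arm.get_image("scene");tp=arm.get_image("top")
cv2.imwrite("pics/s4.png",np.hstack([cv2.resize(sc[80:240,110:270,::-1],(400,400),interpolation=2),cv2.resize(tp[200:300,400:500,::-1],(400,400),interpolation=2)]))
for c in("scene","top"):print([(np.round(d["point"],1),round(d["conf"],2)) for d in arm.place_of(c,"handle_nose")][:5])
E
```

```text
clock: 6.85
position: [0.544, -0.0925, 0.4506]
clock: 7.35
position: [0.5547, -0.2315, 0.4324]
clock: 7.75
position: [0.5545, -0.2278, 0.3523]
ee_rot: [0.709, -3.059, -0.002]
force: [0.7, 0.6, -2.0]
width: 0.129
gripper_force: 35.0
old nose/collar pred [193.5916 403.419 ] [142.9168 408.7854] seen (194.9,402.9) (144.2,408.8)
[ 0.9104  0.6208 -0.9411  1.6488  0.5384  1.1553  1.8593] [ 0.5545 -0.2278  0.3523] F tool [-0.8538  0.2468  2.0348] [-0.0139 -0.1645 -0.0185] 0.011798882141092886
shift [ 0.0007 -0.0012  0.0523] [[-0.8979 -0.4401 -0.0016]
 [-0.4401  0.8979  0.0012]
 [ 0.0009  0.0018 -1.    ]]
nose [ 0.5545 -0.2278] 0.07968720847353379 [223.1999 182.7935] [255.7967 442.2264]
collar [ 0.5545 -0.2278] 0.1626872084735338 [180.0008 176.6963] [253.9141 454.6909]
[(array([224.1, 181.4]), 0.81), (array([298.9, 473.8]), 0.66), (array([257.5, 435.4]), 0.64), (array([338.1, 442.6]), 0.6)]
[(array([224.9, 217.7]), 0.91), (array([324.9, 229.3]), 0.72), (array([273.3, 199.9]), 0.71), (array([252.2, 444.6]), 0.66)]
```

View pics/s4.png

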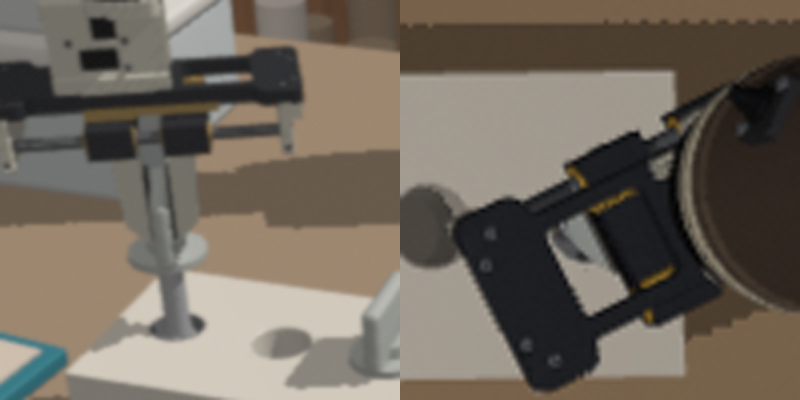

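The shank is inside the socket mouth at scene (211,181). It lines up with the prediction and is upright. Next, move sideways to the guessed insert axis and lower towards the floor.

```bash
cat > st.py <<'E'
from h import *
s=arm.observe();M=R.from_rotvec(s['ee_rot']).as_matrix();p=s['position']
print(round(s['clock'],2),'pos',p,'nose z',round(p[2]-.2726,4),"F tool",(M.T@s['force']).round(1),'T',M.T@s['ft_torque'],'tilt',M[:2,2],'ang',round(np.degrees(np.arctan2(M[1,0],M[0,0])),1),'j7',s['joints'][6].round(2))
E
python3 -m inch '-0.0015 -0.002 0.005 0 0; -0.003 -0.004 0.015 0 0; -0.003 -0.004 0.025 0 0; -0.003 -0.004 0.028 0 0; -0.003 -0.004 0.028 0 0' >/dev/null; python3 st.py
python3 -m inch '0 0 0.001 0 0; 0 0 0.002 0 0; 0 0 0.003 0 0;0 0 0.004 0 0; 0 0 0.004 0 0' >/dev/null; python3 st.py
python3 -m inch '0 0 0.001 0 0; 0 0 0.002 0 0; 0 0 0.0025 0 0;0 0 0.0025 0 0' >/dev/null; python3 st.py
```

```text
8.45 pos [ 0.5587 -0.2311  0.3232] nose z 0.0506 F tool [-0.6  1.   2.2] T [-0.0646 -0.2026 -0.0164] tilt [-0.0012  0.0005] ang -154.0 j7 1.84
8.95 pos [ 0.5589 -0.231   0.3202] nose z 0.0476 F tool [0.4 0.1 2.1] T [-0.0315 -0.1904  0.0325] tilt [ 0.0001 -0.0001] ang -154.0 j7 1.83
9.35 pos [ 0.5589 -0.231   0.3176] nose z 0.045 F tool [ 0.2 -0.3  1.8] T [-0.0438 -0.1639 -0.0074] tilt [-0.0001  0.    ] ang -154.0 j7 1.83
```

```bash

python3 -m inch '0 0 0.001 0 0; 0 0 0.002 0 0; 0 0 0.002 0 0' >/dev/null; python3 st.py
python3 -m inch '0 0 0.001 0 0; 0 0 0.0015 0 0; 0 0 0.0015 0 0' >/dev/null; python3 st.py
```

```text
9.65 pos [ 0.5588 -0.231   0.3155] nose z 0.0429 F tool [-0.4  0.2  2.9] T [-0.0826 -0.1026 -0.0163] tilt [-0.0002  0.    ] ang -154.0 j7 1.83
9.95 pos [ 0.5589 -0.231   0.3141] nose z 0.0415 F tool [-0.2 -0.4  1.7] T [-0.0338 -0.1773  0.019 ] tilt [-0.0001  0.    ] ang -154.0 j7 1.83
```

```bash

python3 -m inch '0 0 0.001 0 0; 0 0 0.0015 0 0; 0 0 0.0015 0 0' >/dev/null; python3 st.py
python3 -m inch '0 0 0.0005 0 0; 0 0 0.001 0 0; 0 0 0.001 0 0' >/dev/null; python3 st.py

```

```text
10.25 pos [ 0.5589 -0.231   0.3126] nose z 0.04 F tool [-0.  -0.4  2.2] T [-0.0151 -0.1947 -0.0047] tilt [-0.0001  0.    ] ang -154.0 j7 1.83
10.55 pos [ 0.5589 -0.231   0.3116] nose z 0.039 F tool [ 0.5 -0.2  2.7] T [-0.0841 -0.1808 -0.0307] tilt [-0.0001  0.    ] ang -154.0 j7 1.83
```

The nose is about 4 mm below flange level with no force, so it looks to be in the insert hole. I'll centre it by feel.

```bash
f(){ grep -A0 -E 'pos|force:' ; }
python3 -m inch '0.0005 0 0 0 0; 0.0005 0 0 0 0' >/dev/null; python3 st.py
python3 -m inch '0.0005 0 0 0 0; 0.0005 0 0 0 0' >/dev/null; python3 st.py
python3 -m inch '0.0005 0 0 0 0; 0.0005 0 0 0 0' >/dev/null; python3 st.py

```

```text
10.75 pos [ 0.5585 -0.2311  0.3118] nose z 0.0392 F tool [-0.4  0.4  3.1] T [-0.1027 -0.3555 -0.0335] tilt [0.0003 0.0001] ang -154.0 j7 1.83
10.95 pos [ 0.5581 -0.2313  0.3118] nose z 0.0392 F tool [-1.4 -0.3  3. ] T [-0.1024 -0.5927 -0.001 ] tilt [0.0006 0.0002] ang -154.0 j7 1.83
11.15 pos [ 0.5578 -0.2315  0.3119] nose z 0.0393 F tool [-2.5  0.4  2.8] T [-0.111  -1.0215 -0.0578] tilt [0.0008 0.0003] ang -154.0 j7 1.83
```

```bash

python3 -m inch '-0.0015 0 0 0 0; -0.002 0 0 0 0;-0.002 0 0 0 0' >/dev/null; python3 st.py
python3 -m inch '-0.0005 0 0 0 0; -0.0005 0 0 0 0' >/dev/null; python3 st.py
python3 -m inch '-0.0005 0 0 0 0; -0.0005 0 0 0 0' >/dev/null; python3 st.py
```

```text
11.45 pos [ 0.5592 -0.231   0.3116] nose z 0.039 F tool [0.6 0.5 2.6] T [-0.0508 -0.16    0.0083] tilt [-0.0008 -0.0004] ang -154.0 j7 1.83
11.65 pos [ 0.5595 -0.2307  0.3115] nose z 0.0389 F tool [1.4 0.3 2.5] T [-0.0654  0.1534 -0.0373] tilt [-0.0009 -0.0003] ang -154.0 j7 1.83
11.85 pos [ 0.5598 -0.2306  0.3115] nose z 0.0389 F tool [ 2.2 -0.3  2.2] T [-0.1498  0.6562  0.0181] tilt [-0.0013 -0.0004] ang -154.0 j7 1.83
```

```bash

python3 -m inch '0.001 0 0 0 0; 0.0014 0.0005 0 0 0;0.0014 0.001 0 0 0;0.0014 0.001 0 0 0' >/dev/null; python3 st.py
python3 -m inch '0 0.0005 0 0 0; 0 0.0005 0 0 0' >/dev/null; python3 st.py
python3 -m inch '0 -0.001 0 0 0; 0 -0.002 0 0 0; 0 -0.0025 0 0 0; 0 -0.0025 0 0 0' >/dev/null; python3 st.py
python3 -m inch '0 -0.0005 0 0 0; 0 -0.0005 0 0 0' >/dev/null; python3 st.py
```

```text
12.25 pos [ 0.5588 -0.2298  0.3119] nose z 0.0393 F tool [-0.7 -0.2  2.7] T [-0.0817 -0.1831 -0.035 ] tilt [0.0008 0.0001] ang -154.0 j7 1.83
12.45 pos [ 0.5584 -0.2295  0.3118] nose z 0.0392 F tool [-0.5  1.   1.2] T [-0.0556 -0.203  -0.008 ] tilt [0.0002 0.0001] ang -154.0 j7 1.82
12.85 pos [ 0.5593 -0.2315  0.3117] nose z 0.0391 F tool [-0.1  2.9  0.6] T [-0.8182  0.006  -0.042 ] tilt [-0.0005  0.0006] ang -154.0 j7 1.83
13.05 pos [ 0.5594 -0.2317  0.3116] nose z 0.039 F tool [1.  4.6 0.3] T [-1.4271  0.0454 -0.0009] tilt [-0.0008  0.0008] ang -153.9 j7 1.83
```

```bash

python3 -m inch '0 0.001 0 0 0; 0 0.002 0 0 0; 0 0.003 0 0 0; 0 0.0035 0 0 0; 0 0.0035 0 0 0' >/dev/null; python3 st.py
python3 -m inch '0 0.0005 0 0 0; 0 0.0005 0 0 0' >/dev/null; python3 st.py
python3 -m inch '0 0.0005 0 0 0; 0 0.0005 0 0 0' >/dev/null; python3 st.py
```

```text
13.55 pos [ 0.5582 -0.2293  0.3118] nose z 0.0392 F tool [ 0.  -0.7  1.7] T [-0.0517 -0.168  -0.024 ] tilt [ 0.0005 -0.0005] ang -154.0 j7 1.82
13.75 pos [ 0.5579 -0.2287  0.3118] nose z 0.0392 F tool [-0.1  0.8  2.1] T [-0.0088 -0.1308  0.0194] tilt [ 0.0001 -0.0002] ang -154.0 j7 1.82
13.95 pos [ 0.5576 -0.2282  0.3117] nose z 0.0391 F tool [-0.   0.6  2.8] T [-0.0537 -0.1898  0.0123] tilt [-0. -0.] ang -154.0 j7 1.82
```

```bash

python3 -m inch '0 0.0005 0 0 0; 0 0.001 0 0 0; 0 0.001 0 0 0' >/dev/null; python3 st.py
python3 -m inch '0 0.0005 0 0 0; 0 0.001 0 0 0; 0 0.001 0 0 0' >/dev/null; python3 st.py
python3 -m inch '0 0.0005 0 0 0; 0 0.001 0 0 0; 0 0.001 0 0 0' >/dev/null; python3 st.py
```

```text
14.25 pos [ 0.5572 -0.2273  0.3117] nose z 0.0391 F tool [0.1 0.4 2.5] T [-0.0413 -0.179  -0.0105] tilt [-0.     -0.0001] ang -154.0 j7 1.82
14.55 pos [ 0.5567 -0.2266  0.3117] nose z 0.0391 F tool [ 0.5 -0.7  2.5] T [ 0.2135 -0.0221 -0.0528] tilt [-0.     -0.0003] ang -154.0 j7 1.82
14.85 pos [ 0.5562 -0.2258  0.3117] nose z 0.0391 F tool [ 0.  -1.5  2.8] T [0.4412 0.2751 0.0665] tilt [-0.0003 -0.0005] ang -154.0 j7 1.82
```

```bash

python3 -m inch '0 -0.002 0 0 0; 0 -0.0038 0 0 0; 0.0005 -0.0038 0 0 0; 0.001 -0.0038 0 0 0; 0.001 -0.0038 0 0 0' >/dev/null; python3 st.py
python3 -m inch '0.0005 0 0 0 0; 0.001 0 0 0 0; 0.001 0 0 0 0' >/dev/null; python3 st.py
python3 -m inch '-0.002 0 0 0 0; -0.003 0 0 0 0; -0.003 0 0 0 0; -0.003 0 0 0 0' >/dev/null; python3 st.py
python3 -m inch '-0.0005 0 0 0 0; -0.001 0 0 0 0; -0.001 0 0 0 0' >/dev/null; python3 st.py
```

```text
15.35 pos [ 0.5571 -0.2293  0.3117] nose z 0.0391 F tool [-0.1  0.1  2.5] T [-0.0246 -0.1501 -0.0098] tilt [-0.      0.0002] ang -154.0 j7 1.82
15.65 pos [ 0.5562 -0.2298  0.3118] nose z 0.0392 F tool [-0.4 -0.7  3.2] T [-0.0812 -0.3571 -0.0059] tilt [0.0003 0.0002] ang -154.0 j7 1.83
16.05 pos [ 0.5589 -0.2286  0.3117] nose z 0.0391 F tool [0.3 0.1 2.3] T [-0.0425 -0.0191  0.0053] tilt [-0.0002 -0.0001] ang -154.0 j7 1.82
16.35 pos [ 0.5595 -0.2283  0.3116] nose z 0.039 F tool [2.  0.6 2.6] T [-0.0528  0.5717  0.0048] tilt [-0.001  -0.0005] ang -154.0 j7 1.82
```

```bash

python3 -m inch '0.0015 0 0 0 0; 0.00245 0.0012 0 0 0; 0.00245 0.0023 0 0 0; 0.00245 0.0023 0 0 0' >/dev/null; python3 st.py
python3 -m inch '0 0.0005 0 0 0; 0 0.001 0 0 0; 0 0.001 0 0 0' >/dev/null; python3 st.py
python3 -m inch '0 0.0005 0 0 0; 0 0.001 0 0 0; 0 0.001 0 0 0' >/dev/null; python3 st.py
python3 -m inch '0 -0.002 0 0 0; 0 -0.004 0 0 0; 0 -0.006 0 0 0; 0 -0.0065 0 0 0; 0 -0.0065 0 0 0' >/dev/null; python3 st.py
python3 -m inch '0 -0.0005 0 0 0; 0 -0.001 0 0 0; 0 -0.001 0 0 0' >/dev/null; python3 st.py
```

```text
16.75 pos [ 0.5566 -0.2269  0.3118] nose z 0.0392 F tool [0.2 0.3 1.6] T [-0.0407 -0.1122  0.0029] tilt [0.0003 0.    ] ang -154.0 j7 1.82
17.05 pos [ 0.5562 -0.2263  0.3118] nose z 0.0392 F tool [ 0.6 -2.1  3. ] T [ 0.2134  0.0388 -0.0152] tilt [ 0.0001 -0.0002] ang -154.0 j7 1.82
17.35 pos [ 0.5557 -0.2255  0.3117] nose z 0.0391 F tool [ 0.2 -2.5  3.6] T [ 0.4927  0.1521 -0.0455] tilt [ 0.     -0.0005] ang -154.0 j7 1.82
17.85 pos [ 0.5587 -0.2311  0.3117] nose z 0.0391 F tool [-0.5  1.1  2.9] T [-0.0263 -0.2875  0.0033] tilt [0.0002 0.0004] ang -154.0 j7 1.83
18.15 pos [ 0.559  -0.2317  0.3117] nose z 0.0391 F tool [0.6 1.7 2. ] T [-0.6747 -0.3138  0.0023] tilt [-0.0002  0.0005] ang -154.0 j7 1.83
```

The feel gives a centre at tool (0.45, 2.2) mm from the first guess: the ridge span is 2.45 mm and symmetric, matching the 2.5 mm clearance. Now to centre there and lower until it rests.

```bash

python3 -m inch '0 0.0016 0 0 0; 0 0.0032 0 0 0; 0 0.0032 0.0005 0 0; 0 0.0032 0.001 0 0; 0 0.0032 0.001 0 0' >/dev/null; python3 st.py
python3 -m inch '0 0 0.0005 0 0; 0 0 0.001 0 0; 0 0 0.001 0 0' >/dev/null; python3 st.py
python3 -m inch '0 0 0.0005 0 0; 0 0 0.0005 0 0' >/dev/null; python3 st.py
python3 -m inch '0 0 0.0005 0 0; 0 0 0.0005 0 0' >/dev/null; python3 st.py
```

```text
18.65 pos [ 0.5576 -0.2293  0.3106] nose z 0.038 F tool [-0.3  0.4  2.3] T [-0.0622 -0.1407  0.0055] tilt [-0.0002 -0.0002] ang -154.0 j7 1.82
18.95 pos [ 0.5576 -0.2292  0.3096] nose z 0.037 F tool [-0.4  0.4  2.6] T [-0.0696 -0.1567 -0.0101] tilt [-0.0001 -0.    ] ang -154.0 j7 1.82
19.15 pos [ 0.5576 -0.2292  0.3091] nose z 0.0365 F tool [0.  0.3 2.7] T [-0.0557 -0.1328  0.0084] tilt [-0.0001  0.    ] ang -154.0 j7 1.82
19.35 pos [ 0.5576 -0.2292  0.3087] nose z 0.0361 F tool [0.3 0.3 2.2] T [-0.0688 -0.2049  0.0241] tilt [-0.0001 -0.0001] ang -154.0 j7 1.82
```

```bash

python3 -m inch '0 0 0.0005 0 0; 0 0 0.0005 0 0' >/dev/null; python3 st.py
python3 -m inch '0 0 0.0005 0 0; 0 0 0.0005 0 0' >/dev/null; python3 st.py
```

```text
19.55 pos [ 0.5576 -0.2292  0.3082] nose z 0.0356 F tool [ 0.1 -0.7  2.1] T [-0.1247 -0.1729  0.017 ] tilt [-0. -0.] ang -154.0 j7 1.82
19.75 pos [ 0.5576 -0.2291  0.3077] nose z 0.0351 F tool [ 0.8 -1.4  2. ] T [-0.0311 -0.1762  0.0017] tilt [-0.  0.] ang -154.0 j7 1.82
```

```bash

python3 -m inch '0 0 0.0005 0 0; 0 0 0.0005 0 0' >/dev/null; python3 st.py
python3 -m inch '0 0 0.0005 0 0; 0 0 0.0005 0 0' >/dev/null; python3 st.py
python3 -m inch '0 0 0.0005 0 0; 0 0 0.0005 0 0' >/dev/null; python3 st.py
```

```text
19.95 pos [ 0.5577 -0.2291  0.3074] nose z 0.0348 F tool [-0.1 -0.  -0.1] T [-0.0941 -0.045  -0.0213] tilt [ 0.0003 -0.0001] ang -154.0 j7 1.82
20.15 pos [ 0.5578 -0.2291  0.3072] nose z 0.0346 F tool [ 0.3  0.2 -3.6] T [-0.1644  0.1564  0.0003] tilt [ 0.0006 -0.0003] ang -154.0 j7 1.82
20.35 pos [ 0.5579 -0.229   0.307 ] nose z 0.0344 F tool [ 2.1  1.4 -8.5] T [-0.3754  0.3823  0.0543] tilt [ 0.0009 -0.0004] ang -154.0 j7 1.82
```

It rests on the thread at nose z ≈ 0.0347, about 9.7 mm short of home, or roughly 0.69 turn. I'll ease the load and start turning clockwise at 14 mm per turn.

```bash

python3 -m inch '0 0 -0.0007 0 0; 0 0 -0.0005 0.08 0; 0 0 -0.0003 0.16 0; 0 0 -0.0002 0.24 0; 0 0 -0.0002 0.24 0' >/dev/null; python3 st.py
python3 -m inch '0 0 0.0003 0.12 0; 0 0 0.0005 0.24 0; 0 0 0.0005 0.24 0' >/dev/null; python3 st.py
```

```text
20.85 pos [ 0.5578 -0.2289  0.3067] nose z 0.0341 F tool [-0.5  1.9 -2.7] T [-0.3802 -0.211   0.0675] tilt [ 0.0006 -0.0001] ang -167.8 j7 1.61
21.15 pos [ 0.5578 -0.2289  0.3061] nose z 0.0335 F tool [ 0.3  1.1 -3. ] T [-0.5868 -0.1823  0.0775] tilt [ 0.0005 -0.0001] ang 178.5 j7 1.41
```

```bash

python3 -m inch '0 0 0.00027 0.12 0; 0 0 0.00053 0.24 0; 0 0 0.0008 0.36 0; 0 0 0.0008 0.36 0' >/dev/null; python3 st.py
python3 -m inch '0 0 0.00027 0.12 0; 0 0 0.00053 0.24 0; 0 0 0.0008 0.36 0; 0 0 0.0008 0.36 0' >/dev/null; python3 st.py
```

```text
21.55 pos [ 0.5579 -0.2287  0.3054] nose z 0.0328 F tool [ 0.3  1.6 -4.2] T [-0.7492 -0.037   0.0448] tilt [ 0.0006 -0.0001] ang 158.1 j7 1.1
21.95 pos [ 0.558  -0.2286  0.3046] nose z 0.032 F tool [ 0.9  3.1 -4.2] T [-0.8822  0.2838  0.0707] tilt [0.0008 0.    ] ang 137.5 j7 0.79
```

```bash

python3 -m inch '0.0001 0.0003 0 0 0; 0.0001 0.0005 0 0 0; 0.0001 0.0005 0 0 0' >/dev/null; python3 st.py
python3 -m inch '0 0 0.00027 0.12 0; 0 0 0.00053 0.24 0; 0 0 0.0008 0.36 0; 0 0 0.0008 0.36 0' >/dev/null; python3 st.py
```

```text
22.25 pos [ 0.5581 -0.2286  0.3046] nose z 0.032 F tool [ 1.2  2.4 -6. ] T [-0.6981  0.2538  0.0499] tilt [0.0006 0.    ] ang 137.7 j7 0.79
22.65 pos [ 0.5582 -0.2283  0.3038] nose z 0.0312 F tool [ 1.8  1.9 -5.3] T [-0.6657  0.6207  0.0134] tilt [0.0006 0.    ] ang 116.9 j7 0.48
```

```bash

python3 -m inch '0.0006 0.0005 0 0 0; 0.0012 0.0009 -0.0002 0 0; 0.0012 0.0009 -0.0002 0 0' >/dev/null; python3 st.py
python3 -m inch '0 0 0.00027 0.12 0; 0 0 0.00053 0.24 0; 0 0 0.0008 0.36 0; 0 0 0.0008 0.36 0' >/dev/null; python3 st.py
```

```text
22.95 pos [ 0.5582 -0.2276  0.3038] nose z 0.0312 F tool [ 0.9  0.3 -5.3] T [-0.3079 -0.0381 -0.0099] tilt [ 0.0002 -0.0006] ang 116.9 j7 0.48
23.35 pos [ 0.5582 -0.2273  0.3029] nose z 0.0303 F tool [ 1.8  1.3 -4.9] T [-0.4617  0.3254  0.0279] tilt [ 0.     -0.0004] ang 96.1 j7 0.16
```

```bash

python3 -m inch '0.0006 0.0006 0 0 0; 0.001 0.001 0.00027 0.12 0; 0.0013 0.0011 0.00053 0.24 0; 0.0015 0.0012 0.0008 0.36 0; 0.0015 0.0012 0.0008 0.36 0' >/dev/null; python3 st.py
python3 -m inch '0.0002 0 0.00027 0.12 0; 0.0004 0.0001 0.00053 0.24 0; 0.0005 0.0002 0.0008 0.36 0; 0.0005 0.0002 0.0008 0.36 0' >/dev/null; python3 st.py
```

```text
23.85 pos [ 0.559  -0.2264  0.3021] nose z 0.0295 F tool [-2.2  0.4 -4.2] T [-0.1405 -0.4867  0.044 ] tilt [-0.0006 -0.0013] ang 75.5 j7 -0.15
24.25 pos [ 0.5593 -0.2262  0.3013] nose z 0.0287 F tool [-2.3  1.4 -4.7] T [-0.4767 -0.6494  0.0633] tilt [-0.0005 -0.0016] ang 54.9 j7 -0.46
```

```bash

python3 -m inch '-0.0006 0.0006 0 0 0; -0.0009 0.001 0.00027 0.12 0; -0.0009 0.001 0.00053 0.24 0; -0.0009 0.001 0.0008 0.36 0; -0.0009 0.001 0.0008 0.36 0' >/dev/null; python3 st.py
python3 -m inch '0 0 0.00027 0.12 0; 0 0 0.00053 0.24 0; 0 0 0.0008 0.36 0; 0 0 0.0008 0.36 0' >/dev/null; python3 st.py
```

```text
24.75 pos [ 0.5597 -0.2271  0.3006] nose z 0.028 F tool [-0.7  1.7 -5.8] T [-0.279  -0.2383  0.0552] tilt [-0.0005 -0.001 ] ang 34.3 j7 -0.77
25.15 pos [ 0.5597 -0.2272  0.2997] nose z 0.0271 F tool [ 0.4  1.6 -6.1] T [-0.4708 -0.1119  0.0537] tilt [-0.0004 -0.0012] ang 13.6 j7 -1.08
```

```bash

python3 -m inch '0 0.0006 0 0 0; 0 0.001 0.00027 0.12 0; 0 0.001 0.00053 0.24 0; 0 0.001 0.0007 0.36 0; 0 0.001 0.0007 0.36 0' >/dev/null; python3 st.py
python3 -m inch '0 0 0.00027 0.12 0; 0 0 0.00045 0.24 0; 0 0 0.00045 0.24 0' >/dev/null; python3 st.py
```

```text
25.65 pos [ 0.5599 -0.228   0.299 ] nose z 0.0264 F tool [-1.3  0.2 -5.2] T [-0.2086 -0.0388  0.0594] tilt [-0.0007 -0.0007] ang -7.0 j7 -1.38
25.95 pos [ 0.5598 -0.2281  0.2984] nose z 0.0258 F tool [ 1.2  1.5 -4.5] T [-0.276   0.0712  0.0982] tilt [-0.0009 -0.0009] ang -20.8 j7 -1.59
```

```bash

python3 -m inch '0 0 0.0002 0.1 0; 0 0 0.0004 0.2 0; 0 0 0.0004 0.2 0' >/dev/null; python3 st.py
python3 -m inch '0 0 0.0002 0.1 0; 0 0 0.0002 0.1 0' >/dev/null; python3 st.py
python3 -m inch '0 0 0.0002 0.1 0; 0 0 0.0002 0.1 0' >/dev/null; python3 st.py
python3 - <<'E'
from h import *
im=np.hstack([cv2.resize(arm.get_image("scene")[120:240,120:240,::-1],(560,560),interpolation=2)]);cv2.imwrite("pics/s5.png",im)
E
```

```text
26.25 pos [ 0.5597 -0.2282  0.298 ] nose z 0.0254 F tool [ 0.2  3.  -4.2] T [-0.4429  0.1096  0.0233] tilt [-0.0011 -0.001 ] ang -32.2 j7 -1.76
26.45 pos [ 0.5597 -0.2283  0.2978] nose z 0.0252 F tool [ 1.8  1.9 -4.2] T [-0.457   0.1367 -0.0089] tilt [-0.001 -0.001] ang -37.9 j7 -1.84
26.65 pos [ 0.5597 -0.2282  0.2977] nose z 0.0251 F tool [ 0.3  2.1 -6.4] T [-0.5291  0.09   -0.0045] tilt [-0.0011 -0.0008] ang -43.6 j7 -1.93
```

View pics/s5.png

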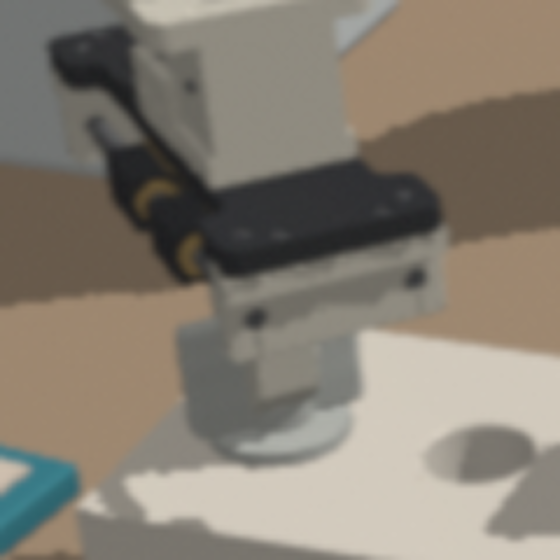

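The collar looks down on the plaster, with its rim at scene ≈ (213,178). I'll turn on until the torque shows it is seated.

```bash

python3 -m inch '0 0.0006 0 0 0; 0 0.001 0.0001 0.06 0; 0 0.001 0.0001 0.06 0' >/dev/null; python3 st.py
python3 -m inch '0 0 0.0001 0.06 0; 0 0 0.0001 0.06 0' >/dev/null; python3 st.py
python3 -m inch '0 0 0 0.06 0; 0 0 0 0.06 0' >/dev/null; python3 st.py
```

```text
27.0 pos [ 0.5592 -0.2284  0.2977] nose z 0.0251 F tool [-0.6  0.6 -6.1] T [-0.0763  0.0069 -0.0773] tilt [-0.0005 -0.0001] ang -47.0 j7 -1.97
27.2 pos [ 0.5593 -0.2282  0.2977] nose z 0.0251 F tool [-0.9  1.  -6.5] T [-0.0257 -0.1755  0.0042] tilt [-0.0004  0.0001] ang -50.4 j7 -2.03
27.4 pos [ 0.5594 -0.228   0.2977] nose z 0.0251 F tool [-0.7  0.2 -7.3] T [ 0.0485 -0.1126 -0.0226] tilt [-0.0003  0.0002] ang -53.8 j7 -2.08
```

```bash

python3 -m inch '0 0 0 0.06 0; 0 0 0 0.1 0; 0 0 0 0.1 0' >/dev/null; python3 st.py
python3 -m inch '0 0 0 0.06 0; 0 0 0 0.1 0; 0 0 0 0.1 0' >/dev/null; python3 st.py
python3 -m inch '0 0 0 0.06 0; 0 0 0 0.1 0; 0 0 0 0.1 0'; python3 st.py
```

```text
27.7 pos [ 0.5595 -0.2279  0.2976] nose z 0.025 F tool [-1.9  0.  -7.6] T [ 0.0689 -0.0927 -0.0155] tilt [-0.0003  0.0003] ang -59.5 j7 -2.16
28.0 pos [ 0.5593 -0.228   0.2976] nose z 0.025 F tool [-2.  -0.6 -8.1] T [-0.1373 -0.0882 -0.1285] tilt [-0.0007  0.0002] ang -65.2 j7 -2.24
clock: 28.3
position: [0.5591, -0.2282, 0.2976]
ee_rot: [2.558, -1.823, -0.001]
force: [-2.3, 1.6, 8.8]
width: 0.127
gripper_force: 35.0
28.3 pos [ 0.5591 -0.2282  0.2976] nose z 0.025 F tool [-2.3  1.6 -8.8] T [-0.3448 -0.0632 -0.2152] tilt [-0.0012  0.    ] ang -71.0 j7 -2.33
```

The torque is rising while z holds steady, so it is seated snugly. Letting go and retreating straight up.

```bash

python3 -m inch '0 0 -0.0006 0 0; 0 0 -0.0006 0 0.03; 0 0 -0.0006 0 0.05; 0 0 -0.0006 0 0.05; 0 0 -0.0006 0 0.05' 10
python3 -m inch '0 0 -0.02 0 0.05; 0 0 -0.05 0 0.05; 0 0 -0.1 0 0.05; 0 0 -0.15 0 0.05; 0 0 -0.17 0 0.05'
python3 -m inch '-0.04 0 0 0 0.05; -0.08 0 0 0 0.05; -0.12 0 0 0 0.05; -0.16 0 0 0 0.05; -0.16 0 0 0 0.05'
python3 st.py; python3 - <<'E'
from h import *
s=arm.get_image("scene");t=arm.get_image("top")
cv2.imwrite("pics/s6.png",np.hstack([cv2.resize(s[150:300,120:310,::-1],(400,316),interpolation=2),cv2.resize(t[190:320,335:500,::-1],(400,316),interpolation=2)]))
print("collar pred scene",proj("scene",[.5577,-.2292,.105]),proj("scene",[.5577,-.2292,.155]))
E
```

```text
clock: 28.8
position: [0.5592, -0.2282, 0.2979]
ee_rot: [2.553, -1.83, -0.001]
force: [-0.0, -0.0, -0.0]
width: 0.43
gripper_force: 0.0
clock: 29.3
position: [0.5596, -0.2288, 0.4733]
ee_rot: [-2.551, 1.83, -0.01]
force: [0.5, 0.0, -0.3]
width: 0.545
gripper_force: 0.0
clock: 29.8
position: [0.5069, -0.0714, 0.4682]
ee_rot: [-2.559, 1.82, 0.004]
force: [0.2, 0.4, 0.4]
width: 0.543
gripper_force: 0.0
29.8 pos [ 0.5069 -0.0714  0.4682] nose z 0.1956 F tool [-0.3 -0.3 -0.4] T [-0.0046 -0.1395 -0.0526] tilt [-0.0008  0.0028] ang -70.8 j7 -2.7
collar pred scene [211.2843 179.3938] [184.9659 175.6285]
```

View pics/s6.png

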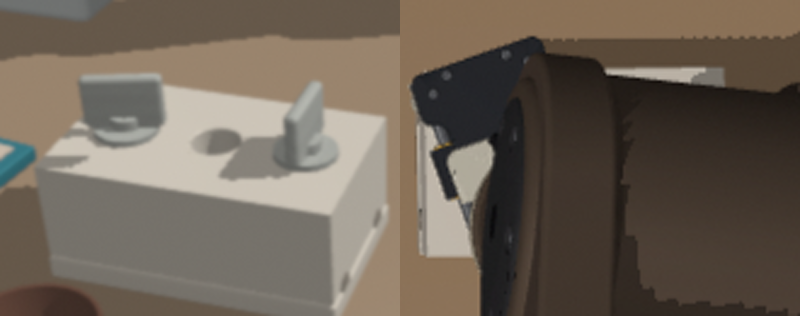

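The handle stands upright at scene (211,180) with its collar flush on the plaster, like the fixed one at (222,265). The gripper is clear, so I'm handing in.

```bash
python3 -c "
from cell import arm
print(arm.sign_off())"
```

```text
the job is handed in; nothing more can be done
None
```

The loose handle is screwed home in the empty socket, upright with its collar down on the plaster; I let go and handed the job in at about 30 s, with the highest force reading on the way down about 11 N, and the pots were not touched.

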